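# Shut and bolt the dark box

### The job

Shut the lid of the grey dark box of stained slides, slide its brass barrel bolt across through the keeper on the lid until it comes up against the end of its slot, then turn the bolt's handle right down into the notch in the side of the barrel, so that the lid stays locked tight on its rubber seal. Find the end of the slot by feel and never force the bolt; leave the bottle, beaker, dish and slide case standing where they are.

Things in the scene. Friction and masses are not known exactly. Their poses are not given: they have to be found in the camera images.
- slide_box: Grey box fixed to the bench, 220 (x) x 360 (y) x 120 mm high; origin: centre of its underside, z up. Its top is a fixed deck from y = -180 to -45 mm and a hinged lid from y = -43 to +178 mm. The barrel bolt on the deck has its axis along y at x = 0, 132 mm above the underside (12 above the deck)
- bolt_axis (a point): Point on the bolt's axis in the box, at x = 0, y = -117 mm: the foot of the handle when drawn back. Around it the steel barrel, its top 12 mm above the axis, 100 mm long. The handle stands up through a 13 mm wide slot along the barrel's top; at the slot's +y end an 11.5 mm notch opens to the box's +x side. The end of the slot may take at most 20 N, sideways forcing 60 N
- lid (a joint): Lid angle, rad, hinged along x at y = +178 mm, z = 120 mm. Starts 0.15 to 0.45, held open by a stiff hinge (1 to 3 N at lid_press moves it). 0: just resting on the rubber seal; pressed and let go it stays near -0.01, edge a few mm proud; -0.024: drawn fully down, flush with the deck. Only the bolt in the keeper holds it there
- lid_press (a point): Spot on the lid's top to press it shut, on its middle line, 65 mm in from its free edge, behind the keeper; y = +22 mm in the box frame when shut. Pressing here with 6 to 10 N seats the lid on the seal. Pressed spot is then about 120 mm above the box's underside
- keeper (a point): Centre of the mouth of the steel keeper on the lid, 26 mm wide and 25 mm high, which the bolt's tip enters; it moves with the lid. With the lid on its seal the tip meets a lead-in ramp there and draws the lid down
- bolt (a joint): Throw, m, along the box's +y; stem at y = -117 mm + throw. Starts 0 to 0.010. Sliding slowly takes 3 to 5 N, 6 to 10 N while the tip climbs the keeper's ramp (throw 0.015 to 0.033). The slot ends at a throw of 0.035 to 0.062, different on each box and not measured: stop when the push rises clearly. The handle turns only in the last 2.5 mm before the end; elsewhere the slot's sides block it
- handle (a joint): Turn of the handle about the bolt's axis, rad: 0 standing straight up, 1.5 lying fully down in the notch, towards the box's +x side. Stiff (about 0.05 N m), stays where it is left. In the slot it can lean about 0.2 either way
- knob (a point): Centre of the 15 mm ball at the handle's end, 48 mm from the bolt's axis. Below it the brass stem is 9 mm thick. With the handle upright it is 60 mm above the deck
- stain_bottle: Amber bottle with black cap, 42 mm wide, 85 mm high, origin at the centre of its underside; leave it alone
- beaker: Clear glass beaker, 68 mm wide, 85 mm high, origin at the centre of its underside; leave it alone
- petri_dish: Flat round dish with red jelly, 90 mm wide, 20 mm high, origin at the centre of its underside; leave it alone
- slide_case: Small blue case with white lid, 85 x 57 x 36 mm, origin at the centre of its underside; leave it alone

How it is judged:
By the outcome, as a careful person would: the job done as asked, in the order asked, and still so for the second after the job is handed in, with the robot touching nothing.
It also fails if it takes over 56 s, if anything falls off the work surface, if the arm or the gripper's body presses on something with over 40 N, if the wrist force passes 120 N, or if a joint passes its speed limit or range.

### The arm

A 7-joint arm with a two-finger parallel gripper is mounted at the origin on the work surface. World frame = base frame: x ahead of the robot, y to its left, z up, the work surface at z = 0. Lengths are in m, angles in rad, forces in N, time in s.
With the tool pointing down it reaches from about 0.4 to 0.85 m from the base axis. Payload 10.4 kg.
Tool frame: the origin (TCP) lies at the very end of the fingers, on their centre line; the grasp point (between the pads) lies 19 mm behind it (manip.grip_depth is the distance from the TCP to the grasp point, in m); z points along the fingers, y is the direction in which the jaws open and shut (so a half turn about z gives the same grasp; the last joint's range is limited). The gripper opens to 85 mm and grips with 20 to 120 N. Pads are 22 mm wide; open, the fingers measure 114 mm over their backs; the gripper's body (76 mm by 85 mm) begins 54 mm behind the grasp point. The pads swing forward as they close: fully open they stand 13 mm farther back than shut.
Start: joints at [1.239, 0.332, -0.065, 1.46, 0.022, 1.35, -0.088], TCP at [0.19, -0.595, 0.231] pointing down, gripper open.
Joint ranges: [-2.6, 2.6], [-0.5, 2.12], [-1.47, 1.34], [0.16, 2.42], [-1.27, 4.41], [0.06, 2.06], [-2.6, 2.6]. Speed limits (rad/s): [2.22, 2.22, 2.79, 2.79, 3.14, 3.14, 3.14].

### API

Orientations are given as a unit quaternion [x, y, z, w].
In Python, from workcell import manip gives the robot as it stands.
- The arm moves only by the tool step_arm, never from a script. Its argument "motion" is a list of rows, each a list of 6 numbers: the shift along the tool's x, y, z in mm, then the turn, a rotation vector about the tool's x, y, z in degrees. A call has 1 to 20 rows; each row shifts and turns the pose as measured when the row begins, along the tool's axes as they then stand; what a row does not reach is not made up. A row lasts 1/8 s, in which the tool goes at most 62.5 mm and 10.7 degrees, less where a joint would pass 70% of its speed; a pose out of reach is approached as far as the arm can. A call with a gripper value outside its range is refused whole. "jaw" is the finger opening in mm, from 0 to 85.4, set as the call begins (left out, the last holds). The fingers move at their own pace and stop on an object; "force" is the grip in N (left out, the last holds). Time passes only in rows, so rows that do not move let the fingers close. It gives the time, the measured TCP pose, the force and the opening at its end, in the units of the state.
- manip.get_obs(): the state, without advancing time (a new reading comes with each control period).
- manip.camera(name): name is "scene" or "top"; returns the picture (480x640x3 uint8, blue, green, red); there is no depth.
- manip.camera_info(name): a dict with "camera_matrix" (3x3 intrinsics, pixels), "R" (3x3) and "t" (3): a world point X has camera coordinates R X + t. Camera axes: x right, y down, z forward; pixel columns grow to the right and rows downward; lengths in m; the calibration is good to about 2 mm. A picture is of the moment at which its call begins. camera_info takes no time and is no camera call.
- manip.hand_in(): hands the job in, once; it reports no verdict.
The state is a dict: "clock": time; "joint_pos": joint angles; "joint_velocities": joint speeds; "tau": joint torques, N m; "position": TCP position; "ee_rot": TCP orientation; "ft_force": force on the tool from outside, world axes, zero at the start; "torque": the same for the moment, N m; "grip_width": opening from 0.0 (shut) to 1.0 (fully open).
Only numpy, scipy, OpenCV 4.12 (cv2) and the standard library are available. Lean on these libraries where they do the work, as an engineer would, in place of code of your own. Each camera call takes 0.05 s, during which the arm holds its last target.

## Working session

There is one attempt and no reset: what is moved stays moved. The work goes in short steps, Python scripts to look and compute and a tool call to move; the robot and the scene stay as the last step left them, time stands still between calls to the robot, and variables do not carry over. Pictures are saved under pics/ and viewed, and the job is handed in when it is done.

Besides the shell and the picture viewer there is one more tool, called after "Request:" as a command line: name --pt "numbers of a row" for each row, then --argument value for the rest. step_arm: Moves the arm, as the interface text tells. Its arguments: {"type":"object","properties":{"motion":{"type":"array"},"jaw":{"type":"number"},"force":{"type":"number"}},"required":["motion"]}

```bash
ls; mkdir -p pics
python3 - <<'E'
from workcell import manip
import cv2
o=manip.get_obs()
print({k:(v if not hasattr(v,'tolist') else [round(float(x),4) for x in v]) for k,v in o.items()})
for n in("scene","top"):
    cv2.imwrite(f"pics/{n}0.png",manip.camera(n)); i=manip.camera_info(n); print(n,i)
E
```

```text
pics
{'clock': 0.0, 'joint_pos': [1.2394, 0.3328, -0.0647, 1.4609, 0.0216, 1.3499, -0.0885], 'joint_velocities': [-0.0011, 0.0009, -0.0017, -0.0001, -0.0004, 0.0005, -0.0013], 'tau': [0.0003, -62.5451, 0.0491, -39.161, 0.0162, 0.0099, 0.0], 'position': [0.1898, -0.5951, 0.2306], 'ee_rot': [0.9881, 0.1538, -0.0001, -0.0007], 'ft_force': [-0.3378, 0.358, -0.5682], 'torque': [0.0144, -0.0192, 0.0009], 'grip_width': 1.0026615085288442}
scene {'camera_matrix': array([[480.43734415,   0.        , 327.86076021],
       [  0.        , 480.43734415, 242.09693928],
       [  0.        ,   0.        ,   1.        ]]), 'R': array([[-0.29662972,  0.95496568, -0.00716698],
       [ 0.54867857,  0.16427747, -0.81973456],
       [-0.78164099, -0.24709   , -0.57269878]]), 't': array([ 0.15186561, -0.141569  ,  1.36902423])}
top {'camera_matrix': array([[442.49893801,   0.        , 323.52842782],
       [  0.        , 442.49893801, 237.31234304],
       [  0.        ,   0.        ,   1.        ]]), 'R': array([[ 0.00698199, -0.9999365 ,  0.00884564],
       [-0.99129104, -0.00808437, -0.13144095],
       [ 0.13150412, -0.00785088, -0.99128454]]), 't': array([-0.01461671,  0.49750203,  1.11475717])}
```

View pics/scene0.png

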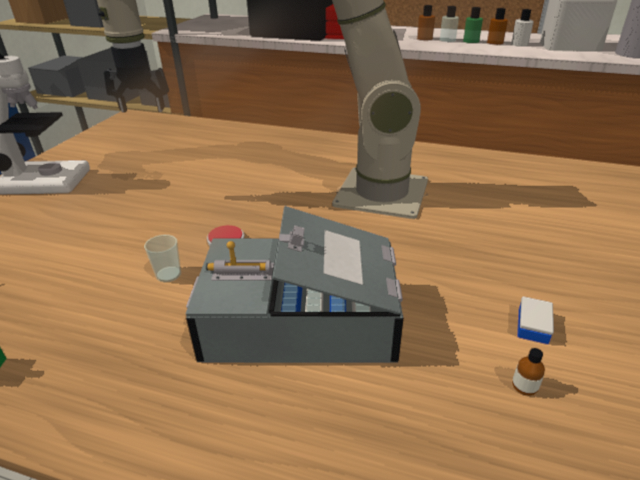

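View pics/top0.png

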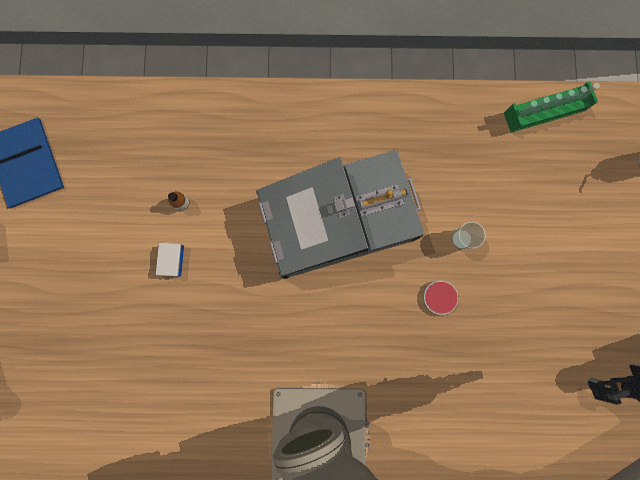

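Run:
```python
import cv2
a=cv2.imread("pics/top0.png")[140:285,220:440]; cv2.imwrite("pics/topz.png",cv2.resize(a,None,fx=3.6,fy=3.6,interpolation=cv2.INTER_CUBIC))
a=cv2.imread("pics/scene0.png")[200:370,180:410]; cv2.imwrite("pics/scenez.png",cv2.resize(a,None,fx=3.4,fy=3.4,interpolation=cv2.INTER_CUBIC))
```

```text
(no output)
```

View pics/topz.png

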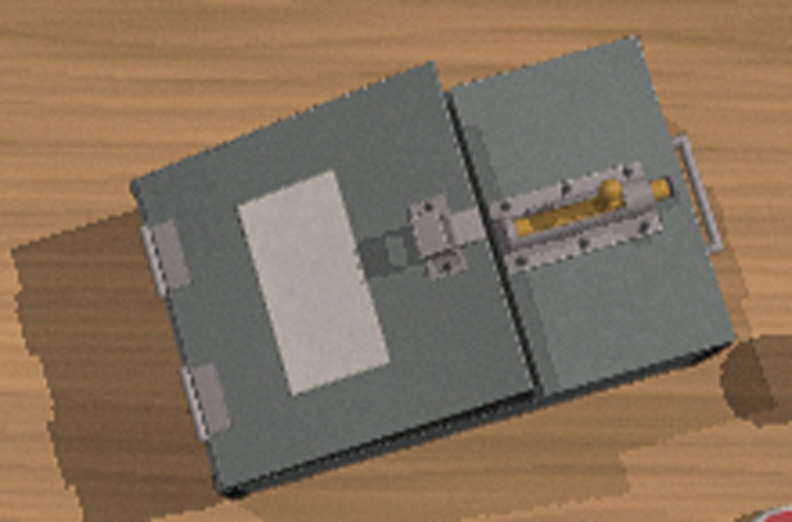

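View pics/scenez.png

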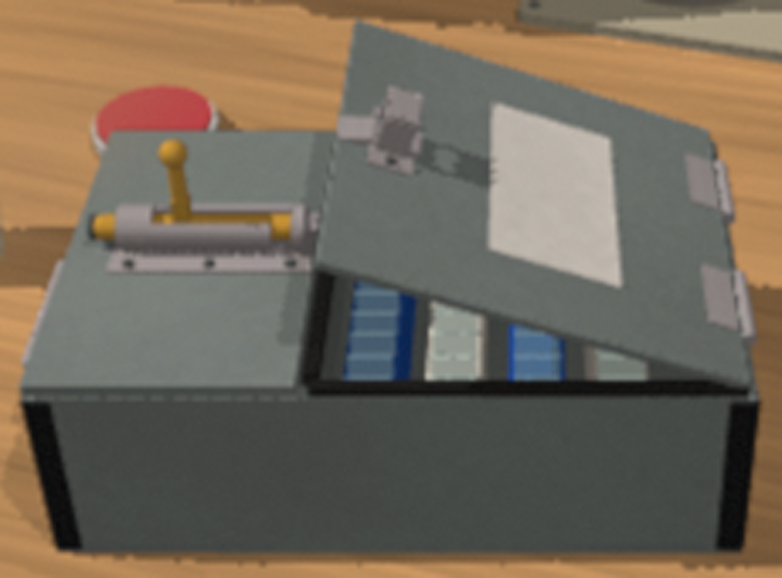

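```bash
cat > h.py <<'E'
import numpy as np
from workcell import manip
from scipy.spatial.transform import Rotation as Ro
def proj(n,X):
    i=manip.camera_info(n); c=i["R"]@np.asarray(X)+i["t"]; p=i["camera_matrix"]@c; return p[:2]/p[2]
def box(p,x): 
    c,s=np.cos(p[2]),np.sin(p[2]); return np.array([p[0]+c*x[0]-s*x[1],p[1]+s*x[0]+c*x[1],x[2]])
def lidpt(x,d,a,h=0): # d distance from hinge
    return np.array([x,.178-d*np.cos(a)-h*np.sin(a)*-1*-1*0 + h*np.sin(a)*1*0, .120+d*np.sin(a)+h*np.cos(a)])
E
cat > fit.py <<'E'
from h import *
from scipy.optimize import least_squares
T=lambda U,V:np.array([220+U/3.6,140+V/3.6]); S=lambda U,V:np.array([180+U/3.4,200+V/3.4])
ob=[("top",(.11,-.18,.12),T(637,38)),("top",(-.11,-.18,.12),T(733,341)),("top",(.11,-.045,.12),T(450,92)),
("top",(.11,.178,.12),T(133,183)),("top",(-.11,.178,.12),T(215,488)),("top","L+",T(435,63)),("top","L-",T(535,390)),
("top","K",T(610,187)),("scene",(.11,-.18,.12),S(25,388)),("scene",(-.11,-.18,.12),S(110,131)),("scene",(.11,-.045,.12),S(302,388)),
("scene",(.11,-.18,0),S(60,550)),("scene",(.11,.18,0),S(742,550)),("scene","L+",S(318,266)),("scene","L-",S(360,22)),("scene","K",S(174,153))]
def pt(p,k):
    if k=="L+":return lidpt(.11,.221,p[3])
    if k=="L-":return lidpt(-.11,.221,p[3])
    if k=="K":return np.array([.048*np.sin(p[5]),-.117+p[4],.132+.048*np.cos(p[5])])
    return k
def f(p):return np.concatenate([proj(n,box(p,pt(p,k)))-q for n,k,q in ob])
r=least_squares(f,[.6,-.05,.27,.3,.005,0],loss='soft_l1')
print(r.x.round(4)); print(f(r.x).reshape(-1,2).round(1).tolist())
p=r.x
print("axis",box(p,(0,-.117,.132)),"knob",box(p,pt(p,"K")),"press",box(p,(0,.022,.12)),"press open",box(p,lidpt(0,.156,p[3])))
E
python3 fit.py
```

```text
[ 5.472e-01 -4.520e-02  2.977e-01  3.337e-01 -5.000e-04  3.280e-02]
[[-1.8, -0.9], [-0.4, -0.2], [-2.2, -0.8], [-2.1, -0.7], [0.0, 1.7], [-2.4, -0.3], [-1.4, 0.6], [-1.3, 0.4], [-1.5, -1.5], [0.2, -1.1], [-1.4, -1.8], [0.0, -0.1], [-0.1, -0.5], [-0.7, 0.1], [-2.0, -0.1], [-0.9, -0.0]]
axis [ 0.58155419 -0.15709555  0.132     ] knob [ 0.58319634 -0.15707598  0.17997413] press [ 0.54078752 -0.02420808  0.12      ] press open [ 0.53826371 -0.01598122  0.17109596]
```

Request:
step_arm --pt "0 0 -20 0 0 0.7" --pt "18 -15 -20 0 0 0" --pt "36 -31 0 0 0 0" --pt "36 -31 0 0 0 0" --pt "36 -31 0 0 0 0" --pt "36 -31 0 0 0 0" --pt "36 -31 0 0 0 0" --pt "36 -31 0 0 0 0" --pt "36 -31 0 0 0 0" --pt "36 -31 0 0 0 0" --pt "36 -31 0 0 0 0" --pt "36 -31 0 0 0 0" --pt "36 -31 0 0 0 0" --pt "36 -31 0 0 0 0" --pt "36 -31 0 0 0 0" --pt "0 0 0 0 0 0" --jaw 0 --force 30

```text
clock: 2.1
position: [0.5403, -0.0345, 0.2675]
ee_rot: [0.989, 0.146, -0.003, -0.004]
ft_force: [-0.5, 0.2, 0.0]
grip_width: -0.002
```

```bash
cat >> h.py <<'E'
P=[.5472,-.0452,.2977]
def st(tgt=None):
    o=manip.get_obs(); R=Ro.from_quat(o["ee_rot"]); p=o["position"]
    c,s=np.cos(P[2]),np.sin(P[2]); B=np.array([[c,-s,0],[s,c,0],[0,0,1]])
    b=B.T@(p-np.array([P[0],P[1],0]))
    print("t",round(o["clock"],2),"TCPbox mm",(b*1000).round(1),"F box",(B.T@o["ft_force"]).round(1),"M",np.round(o["torque"],2),"grip",round(o["grip_width"],2))
    Rb=B.T@R.as_matrix(); print("tool x,z in box",Rb[:,0].round(3),Rb[:,2].round(3))
    if tgt is not None: print("need tool mm",(Rb.T@(np.array(tgt)-b*1000)).round(1))
E
python3 -c "
from h import *
st((0,22,190))"
```

```text
t 2.1 TCPbox mm [ -3.4  12.3 267.5] F box [-0.4  0.3  0. ] M [-0.    0.02 -0.02] grip -0.0
tool x,z in box [ 1.    -0.004 -0.004] [-0.004  0.009 -1.   ]
need tool mm [ 3.8 -9.  77.6]
```

Request:
step_arm --pt "4 -9 20 0 0 0" --pt "0 0 35 0 0 0" --pt "0 0 25 0 0 0" --pt "0 0 8 0 0 0" --pt "0 0 8 0 0 0" --pt "0 0 8 0 0 0" --pt "0 0 8 0 0 0" --pt "0 0 8 0 0 0" --pt "0 0 8 0 0 0"

```text
clock: 3.22
position: [0.5414, -0.0275, 0.137]
ee_rot: [0.99, 0.144, -0.002, -0.003]
ft_force: [-0.3, -1.5, 0.9]
grip_width: 0.002
```

```bash
python3 -c "
from h import *
st((0,22,120))"
```

```text
t 3.23 TCPbox mm [ -0.4  18.6 137. ] F box [-0.8 -1.3  0.9] M [-0.17 -0.02 -0.08] grip 0.0
tool x,z in box [ 1.    -0.008 -0.002] [-0.002  0.006 -1.   ]
need tool mm [ 0.4 -3.3 17. ]
```

Request:
step_arm --pt "0 -3 5 0 0 -0.4" --pt "0 0 4 0 0 0" --pt "0 0 3 0 0 0" --pt "0 0 2 0 0 0"

```text
clock: 3.72
position: [0.5403, -0.0242, 0.122]
ee_rot: [0.989, 0.148, -0.002, -0.003]
ft_force: [-1.9, -0.8, 5.8]
grip_width: 0.003
```

```bash
python3 -c "
from h import *
st((0,22,120))"
```

```text
t 3.73 TCPbox mm [ -0.4  22.1 122. ] F box [-2.1 -0.2  5.8] M [-0.2   0.39 -0.  ] grip 0.0
tool x,z in box [ 1.     0.    -0.003] [-0.003  0.006 -1.   ]
need tool mm [0.5 0.1 2. ]
```

Request:
step_arm --pt "0 0 1 0 0 0" --pt "0 0 1 0 0 0"

```text
clock: 3.98
position: [0.5403, -0.0242, 0.1209]
ee_rot: [0.989, 0.148, -0.002, -0.002]
ft_force: [-3.8, -0.0, 9.5]
grip_width: -0.002
```

Request:
step_arm --pt "0 0 0.7 0 0 0"

```text
clock: 4.1
position: [0.5404, -0.0242, 0.1209]
ee_rot: [0.989, 0.148, -0.002, -0.002]
ft_force: [-3.7, -0.0, 8.8]
grip_width: -0.002
```

Request:
step_arm --pt "0 0 0.5 0 0 0" --pt "0 0 -10 0 0 0" --pt "0 0 -50 0 0 0" --pt "0 0 -60 0 0 0" --pt "0 55 0 0 0 0" --pt "0 55 0 0 0 0" --pt "0 55 0 0 0 0" --pt "0 25 0 0 0 0" --pt "0 0 0 0 0 0"

```text
clock: 5.22
position: [0.599, -0.2102, 0.2486]
ee_rot: [0.989, 0.15, 0.001, -0.002]
ft_force: [-0.1, 0.7, 0.7]
grip_width: -0.003
```

```bash
python3 -c "
from h import *
import cv2
st((0,-152,175))
for n in('scene','top'):
  a=manip.camera(n); cv2.imwrite(f'pics/{n}1.png',a)
  a=a[190:370,170:420] if n=='scene' else a[140:285,220:440]
  cv2.imwrite(f'pics/{n}1z.png',cv2.resize(a,None,fx=3,fy=3,interpolation=cv2.INTER_CUBIC))
"
```

```text
t 5.22 TCPbox mm [   1.1 -172.9  248.6] F box [0.  0.7 0.7] M [ 0.02 -0.02 -0.01] grip -0.0
tool x,z in box [1.    0.003 0.002] [ 0.002  0.003 -1.   ]
need tool mm [ -1.1 -20.7  73.7]
```

View pics/scene1z.png

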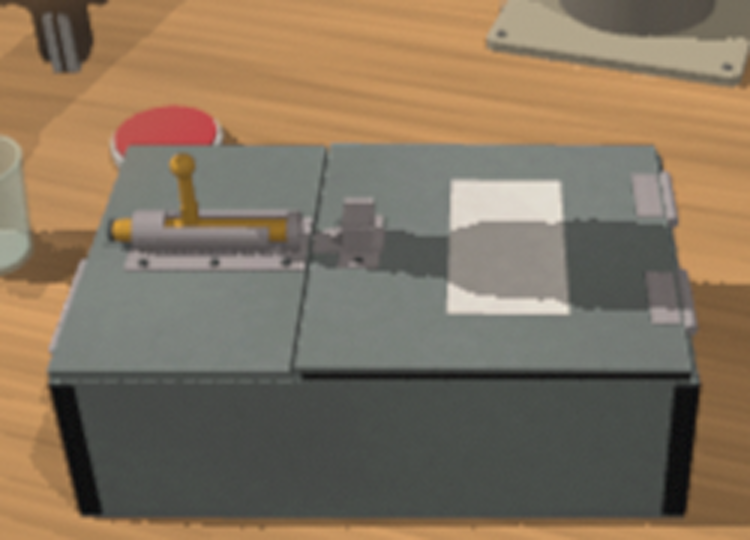

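View pics/top1z.png

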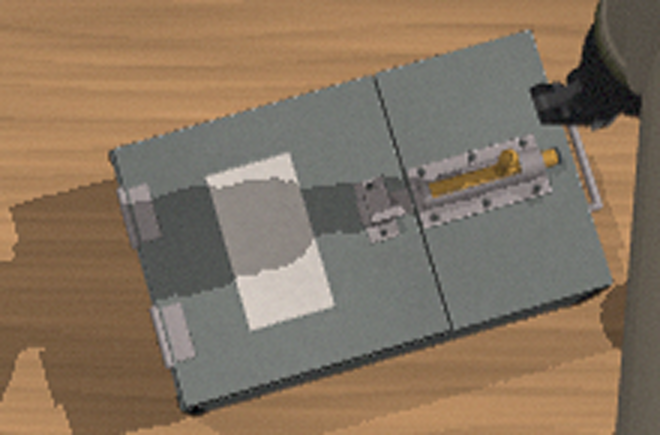

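Request:
step_arm --pt "-1 -8 40 0 0 0" --pt "0 0 40 0 0 0" --pt "0 0 8 0 0 0" --pt "0 -4 0 0 0 0" --pt "0 -4 0 0 0 0"

```text
clock: 5.95
position: [0.595, -0.185, 0.1644]
ee_rot: [0.988, 0.155, 0.004, -0.001]
ft_force: [0.2, 0.3, -0.7]
grip_width: -0.002
```

```bash
python3 -c "
from h import *
st((0,-140,162))"
```

```text
t 5.95 TCPbox mm [   4.7 -147.7  164.4] F box [ 0.3  0.2 -0.7] M [-0.    0.05 -0.01] grip -0.0
tool x,z in box [1.    0.014 0.008] [ 0.008  0.002 -1.   ]
need tool mm [-4.6 -7.7  2.4]
```

Request:
step_arm --pt "-4.5 -2 2 0 0.4 0.8" --pt "-0.5 -2 0 0 0 0" --pt "0 -2 0 0 0 0" --pt "0 -2 0 0 0 0"

```text
clock: 6.45
position: [0.5884, -0.1786, 0.1651]
ee_rot: [0.989, 0.148, 0.009, -0.001]
ft_force: [0.3, 0.4, -0.3]
grip_width: 0.0
```

```bash
python3 -c "
from h import *
st((0,-140,162))"
```

```text
t 6.45 TCPbox mm [   0.3 -139.6  165.1] F box [ 0.4  0.3 -0.3] M [-0.02  0.03  0.08] grip 0.0
tool x,z in box [ 1.    -0.001  0.018] [ 0.018 -0.001 -1.   ]
need tool mm [-0.3  0.4  3.1]
```

Request:
step_arm --pt "0 -2 1.5 0 -1 0" --pt "0 -2 0 0 0 0" --pt "0 -1.5 0 0 0 0" --pt "0 -1.5 0 0 0 0"

```text
clock: 6.95
position: [0.5868, -0.1736, 0.164]
ee_rot: [0.989, 0.147, 0.0, 0.002]
ft_force: [0.0, -1.6, 0.2]
grip_width: -0.0
```

```bash
python3 -c "
from h import *
st((0,-140,162))"
```

```text
t 6.95 TCPbox mm [   0.2 -134.4  164. ] F box [-0.4 -1.5  0.2] M [-0.59 -0.14  0.01] grip -0.0
tool x,z in box [ 1.    -0.003  0.   ] [ 0.    -0.004 -1.   ]
need tool mm [-0.2  5.6  2. ]
```

Request:
step_arm --pt "0 -1.5 0 0 0 0" --pt "0 -1.5 0 0 0 0" --pt "0 -1.5 0 0 0 0"

```text
clock: 7.32
position: [0.5855, -0.1693, 0.164]
ee_rot: [0.989, 0.147, 0.001, 0.002]
ft_force: [1.3, -4.2, 0.2]
grip_width: -0.001
```

Request:
step_arm --pt "0 -1.5 0 0 0 0" --pt "0 -1.5 0 0 0 0" --pt "0 -1.5 0 0 0 0"

```text
clock: 7.7
position: [0.5841, -0.1646, 0.164]
ee_rot: [0.989, 0.147, 0.001, 0.002]
ft_force: [0.4, -2.4, 0.4]
grip_width: -0.002
```

```bash
python3 -c "
from h import *
st((0,-140,162))"
```

```text
t 7.7 TCPbox mm [   0.3 -125.   164. ] F box [-0.3 -2.4  0.4] M [-0.64 -0.27 -0.  ] grip -0.0
tool x,z in box [ 1.    -0.003  0.001] [ 0.001 -0.004 -1.   ]
need tool mm [-0.2 15.   2.1]
```

Request:
step_arm --pt "0 -1.5 0 0 0 0" --pt "0 -1.5 0 0 0 0" --pt "0 -1.5 0 0 0 0" --pt "0 -1.5 0 0 0 0"

```text
clock: 8.2
position: [0.5823, -0.1585, 0.164]
ee_rot: [0.989, 0.147, 0.001, 0.002]
ft_force: [1.2, -2.7, 1.4]
grip_width: -0.003
```

Request:
step_arm --pt "0 -1.5 0 0 0 0" --pt "0 -1.5 0 0 0 0" --pt "0 -1.5 0 0 0 0" --pt "0 -1.5 0 0 0 0"

```text
clock: 8.7
position: [0.5807, -0.1535, 0.1642]
ee_rot: [0.989, 0.146, 0.001, 0.003]
ft_force: [3.7, -7.7, -0.2]
grip_width: -0.004
```

```bash
python3 -c "
from h import *
st((0,-140,162))"
```

```text
t 8.7 TCPbox mm [   0.3 -113.4  164.2] F box [ 1.3 -8.4 -0.2] M [-1.47 -0.69 -0.08] grip -0.0
tool x,z in box [ 1.    -0.004  0.001] [ 0.001 -0.006 -1.   ]
need tool mm [-0.2 26.6  2.3]
```

Request:
step_arm --pt "0 -1.5 0 0 0 0" --pt "0 -1.5 0 0 0 0" --pt "0 -1.5 0 0 0 0"

```text
clock: 9.07
position: [0.58, -0.1535, 0.1643]
ee_rot: [0.989, 0.144, 0.002, 0.005]
ft_force: [4.0, -6.8, -1.0]
grip_width: -0.004
```

Request:
step_arm --pt "0 -1.5 0 0 0 0" --pt "0 -1.5 0 0 0 0" --pt "0 -1.5 0 0 0 0"

```text
clock: 9.45
position: [0.5794, -0.1536, 0.1644]
ee_rot: [0.99, 0.142, 0.003, 0.008]
ft_force: [3.9, -8.1, -1.6]
grip_width: 0.0
```

```bash
python3 -c "
from h import *
import cv2
st((0,-140,162))
a=manip.camera('scene')[190:370,170:420]
cv2.imwrite(f'pics/s2z.png',cv2.resize(a,None,fx=3,fy=3,interpolation=cv2.INTER_CUBIC))"
```

```text
t 9.45 TCPbox mm [  -1.1 -113.1  164.4] F box [ 1.4 -8.8 -1.6] M [-1.58 -0.71 -0.02] grip 0.0
tool x,z in box [ 1.    -0.012  0.004] [ 0.003 -0.017 -1.   ]
need tool mm [ 1.4 26.9  2.8]
```

View pics/s2z.png

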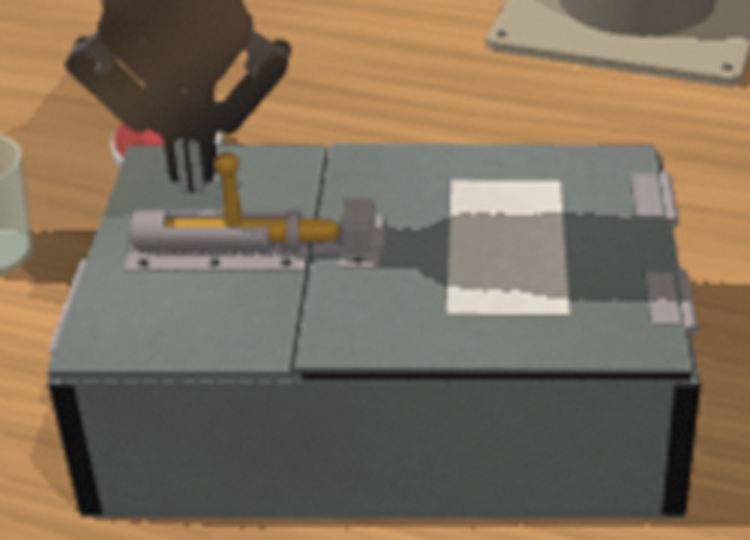

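Request:
step_arm --pt "0 -2 0 1 0 -0.7" --pt "0 -2 0 0 0 0"

```text
clock: 9.75
position: [0.5783, -0.1525, 0.1641]
ee_rot: [0.989, 0.147, 0.002, 0.001]
ft_force: [3.4, -8.5, -1.3]
grip_width: -0.002
```

```bash
python3 -c "
from h import *
st((0,-113.1,164))"
```

```text
t 9.75 TCPbox mm [  -1.7 -111.7  164.1] F box [ 0.8 -9.1 -1.3] M [-1.71 -0.8  -0.04] grip -0.0
tool x,z in box [ 1.    -0.002  0.004] [ 0.004 -0.002 -1.   ]
need tool mm [1.7 1.4 0.1]
```

Request:
step_arm --pt "1 -2.3 0 0.2 0 0" --pt "0.5 -2.3 0 0.2 0 0"

```text
clock: 10.0
position: [0.5783, -0.1517, 0.1641]
ee_rot: [0.989, 0.145, 0.002, -0.0]
ft_force: [2.8, -8.9, -1.0]
grip_width: 0.003
```

Request:
step_arm --pt "0 -2.3 0 0.2 0 0" --pt "0 -2.3 0 0.2 0 0"

```text
clock: 10.25
position: [0.5774, -0.1513, 0.1641]
ee_rot: [0.99, 0.144, 0.002, -0.002]
ft_force: [4.1, -9.7, -1.8]
grip_width: -0.001
```

```bash
python3 -c "
from h import *
st((0,-113.1,164))"
```

```text
t 10.25 TCPbox mm [  -2.3 -110.3  164.1] F box [  1.1 -10.4  -1.8] M [-1.94 -0.88 -0.04] grip -0.0
tool x,z in box [ 1.    -0.009  0.004] [ 0.004  0.002 -1.   ]
need tool mm [2.3 2.8 0.1]
```

Request:
step_arm --pt "2 -3 0 0 0 -0.4" --pt "0.5 -3 0 0 0 -0.3"

```text
clock: 10.5
position: [0.5781, -0.15, 0.1642]
ee_rot: [0.989, 0.147, 0.002, 0.001]
ft_force: [3.9, -10.5, -0.9]
grip_width: -0.002
```

Request:
step_arm --pt "0.5 -3 0 0 0 -0.3" --pt "0.5 -3 0 0 0 -0.3"

```text
clock: 10.75
position: [0.5779, -0.1488, 0.1643]
ee_rot: [0.989, 0.151, 0.003, 0.004]
ft_force: [4.1, -10.0, -1.4]
grip_width: -0.0
```

```bash
python3 -c "
from h import *
st((0,-113.1,164))"
```

```text
t 10.75 TCPbox mm [  -1.1 -108.   164.3] F box [  1.  -10.7  -1.4] M [-1.99 -0.84 -0.02] grip -0.0
tool x,z in box [1.    0.004 0.004] [ 0.004 -0.009 -1.   ]
need tool mm [1.1 5.1 0.3]
```

Request:
step_arm --pt "0.5 -3 0 0.4 0 0" --pt "0.3 -3 0 0.2 0 0" --pt "0.3 -3 0 0.2 0 -0.1"

```text
clock: 11.12
position: [0.5767, -0.1462, 0.1641]
ee_rot: [0.989, 0.148, 0.002, 0.001]
ft_force: [4.1, -8.4, 0.1]
grip_width: -0.004
```

Request:
step_arm --pt "0.3 -3 0 0.2 0 -0.1" --pt "0.3 -3 0 0.2 0 -0.1" --pt "0.3 -3 0 0.2 0 -0.1"

```text
clock: 11.5
position: [0.5754, -0.1422, 0.1641]
ee_rot: [0.989, 0.149, 0.003, -0.002]
ft_force: [3.6, -8.8, -1.3]
grip_width: 0.004
```

```bash
python3 -c "
from h import *
st((0,-113.1,164))"
```

```text
t 11.5 TCPbox mm [  -1.5 -101.   164.1] F box [ 0.9 -9.5 -1.3] M [-1.67 -0.73 -0.01] grip 0.0
tool x,z in box [1.    0.001 0.005] [ 0.005  0.002 -1.   ]
need tool mm [ 1.5 12.1  0.1]
```

Request:
step_arm --pt "0.6 -2.5 0 0 0 -0.1" --pt "0.3 -2.5 0 0.1 0 -0.1"

```text
clock: 11.75
position: [0.575, -0.1405, 0.1641]
ee_rot: [0.989, 0.149, 0.003, -0.001]
ft_force: [3.5, -7.4, -1.2]
grip_width: -0.001
```

Request:
step_arm --pt "0.3 -2.5 0 0.1 0 -0.1" --pt "0.3 -2.5 0 0.1 0 -0.1"

```text
clock: 12.0
position: [0.5744, -0.1388, 0.1641]
ee_rot: [0.989, 0.149, 0.003, -0.0]
ft_force: [4.1, -7.7, -1.9]
grip_width: -0.0
```

Request:
step_arm --pt "0.3 -2 0 0.1 0 -0.1" --pt "0.3 -2 0 0.1 0 -0.1"

```text
clock: 12.25
position: [0.5742, -0.1379, 0.1641]
ee_rot: [0.989, 0.15, 0.003, -0.0]
ft_force: [3.7, -8.0, -0.9]
grip_width: 0.001
```

```bash
python3 -c "
from h import *
st((0,-113.1,164))"
```

```text
t 12.25 TCPbox mm [ -1.4 -96.6 164.1] F box [ 1.2 -8.7 -0.9] M [-1.65 -0.78  0.  ] grip 0.0
tool x,z in box [1.    0.002 0.006] [ 0.006 -0.    -1.   ]
need tool mm [ 1.4 16.5  0.1]
```

Request:
step_arm --pt "0.6 -2.5 0 0 0 0" --pt "0.3 -2.5 0 0.1 0 0"

```text
clock: 12.5
position: [0.5737, -0.1364, 0.1641]
ee_rot: [0.989, 0.148, 0.003, 0.001]
ft_force: [2.8, -7.9, -0.5]
grip_width: -0.001
```

Request:
step_arm --pt "0.3 -3 0 0.1 0 0" --pt "0.3 -3 0 0.1 0 0"

```text
clock: 12.75
position: [0.5729, -0.1339, 0.1642]
ee_rot: [0.989, 0.146, 0.004, 0.001]
ft_force: [4.1, -8.6, -1.4]
grip_width: 0.002
```

```bash
python3 -c "
from h import *
import cv2
st((0,-140,162))
a=manip.camera('scene')[190:370,170:420]
cv2.imwrite(f'pics/s3z.png',cv2.resize(a,None,fx=3,fy=3,interpolation=cv2.INTER_CUBIC))"
```

```text
t 12.75 TCPbox mm [ -1.5 -92.4 164.2] F box [ 1.4 -9.4 -1.4] M [-1.72 -0.81 -0.  ] grip 0.0
tool x,z in box [ 1.    -0.004  0.007] [ 0.007 -0.003 -1.   ]
need tool mm [ 1.7 47.6  2.3]
```

View pics/s3z.png

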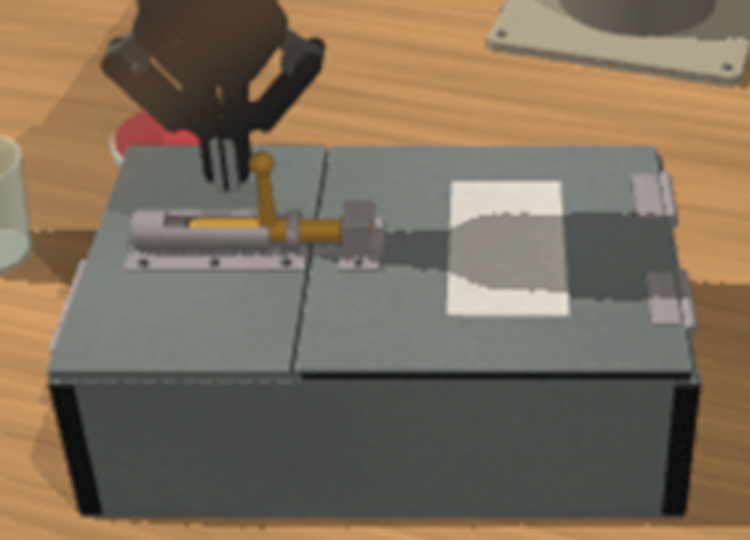

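Request:
step_arm --pt "0.8 -2.5 0 0.1 0 -0.2" --pt "0.3 -2.5 0 0.1 0 0"

```text
clock: 13.05
position: [0.5724, -0.1322, 0.1641]
ee_rot: [0.989, 0.146, 0.003, 0.001]
ft_force: [2.6, -7.5, -1.0]
grip_width: 0.001
```

Request:
step_arm --pt "0.3 -2.5 0 0.1 0 -0.1" --pt "0.3 -2.5 0 0.1 0 -0.1"

```text
clock: 13.3
position: [0.5719, -0.1307, 0.1642]
ee_rot: [0.989, 0.147, 0.004, 0.002]
ft_force: [4.1, -9.3, -1.2]
grip_width: 0.0
```

Request:
step_arm --pt "0.3 -2.5 0 0.1 0 -0.1" --pt "0.3 -2.5 0 0.1 0 -0.1"

```text
clock: 13.55
position: [0.5714, -0.1291, 0.1642]
ee_rot: [0.989, 0.147, 0.004, 0.002]
ft_force: [4.1, -8.2, -1.7]
grip_width: -0.001
```

```bash
python3 -c "
from h import *
st((0,-113.1,164))"
```

```text
t 13.55 TCPbox mm [ -1.4 -87.3 164.2] F box [ 1.6 -9.1 -1.7] M [-1.75 -0.8  -0.04] grip -0.0
tool x,z in box [ 1.    -0.003  0.008] [ 0.008 -0.005 -1.   ]
need tool mm [ 1.5 25.8  0.3]
```

Request:
step_arm --pt "0.5 -2.5 0 0.2 -0.2 -0.1" --pt "0.3 -2.5 0 0.2 -0.1 -0.1" --pt "0.3 -2.5 0 0.1 0 -0.1"

```text
clock: 13.92
position: [0.5707, -0.1269, 0.1642]
ee_rot: [0.989, 0.147, 0.001, 0.001]
ft_force: [3.8, -8.4, -0.6]
grip_width: -0.004
```

Request:
step_arm --pt "0.3 -2.5 0 0.1 0 -0.1" --pt "0.3 -2.5 0 0.1 0 -0.1" --pt "0.3 -2.5 0 0.1 0 -0.1"

```text
clock: 14.3
position: [0.5702, -0.1259, 0.1642]
ee_rot: [0.989, 0.147, 0.002, 0.002]
ft_force: [6.1, -11.4, -1.8]
grip_width: 0.005
```

Request:
step_arm --pt "0.3 -2.5 0 0.1 0 -0.1" --pt "0.3 -2.5 0 0.1 0 -0.1"

```text
clock: 14.55
position: [0.5701, -0.126, 0.1642]
ee_rot: [0.989, 0.146, 0.003, 0.003]
ft_force: [5.1, -12.0, -2.2]
grip_width: -0.0
```

```bash
python3 -c "
from h import *
st((0,-113.1,164))"
```

```text
t 14.55 TCPbox mm [ -1.8 -83.9 164.2] F box [  1.3 -13.   -2.2] M [-2.17 -1.15 -0.06] grip -0.0
tool x,z in box [ 1.    -0.004  0.005] [ 0.005 -0.007 -1.   ]
need tool mm [ 2.  29.1  0.5]
```

Request:
step_arm --pt "0 4 0 0.3 0 0" --pt "0 12 -10 0 0 0" --pt "-10 0 -40 0 0 0" --pt "-30 0 -15 0 0 0" --pt "-20 0 0 0 0 0" --pt "0 0 0 0 0 0"

```text
clock: 15.3
position: [0.5159, -0.1583, 0.2328]
ee_rot: [0.989, 0.148, 0.002, -0.002]
ft_force: [0.6, 0.6, 0.4]
grip_width: 0.002
```

```bash
python3 -c "
from h import *
import cv2
st((0,-140,162))
for n in('scene','top'):
  a=manip.camera(n); cv2.imwrite(f'pics/{n}4.png',a)
  a=a[220:320,190:320] if n=='scene' else a[160:250,300:440]
  cv2.imwrite(f'pics/{n}4z.png',cv2.resize(a,None,fx=5,fy=5,interpolation=cv2.INTER_CUBIC))
for t in(45,50,55,60):
  q=box(P,(0,-.117+t/1000,.18)); print(t,(proj('scene',q)-[190,220])*5,(proj('top',q)-[300,160])*5)"
```

```text
t 15.3 TCPbox mm [-63.1 -98.9 232.8] F box [0.7 0.4 0.4] M [-0.03 -0.01  0.02] grip 0.0
tool x,z in box [ 1.    -0.001  0.004] [ 0.004  0.003 -1.   ]
need tool mm [62.9 41.2 70.9]
45 [330.61965096 121.70655157] [347.14179339 192.83965085]
50 [344.73740146 121.65206076] [336.7190378  195.89035241]
55 [358.85630633 121.59756549] [326.29153414 198.94244371]
60 [372.97636571 121.54306576] [315.85927915 201.99592571]
```

View pics/scene4z.png

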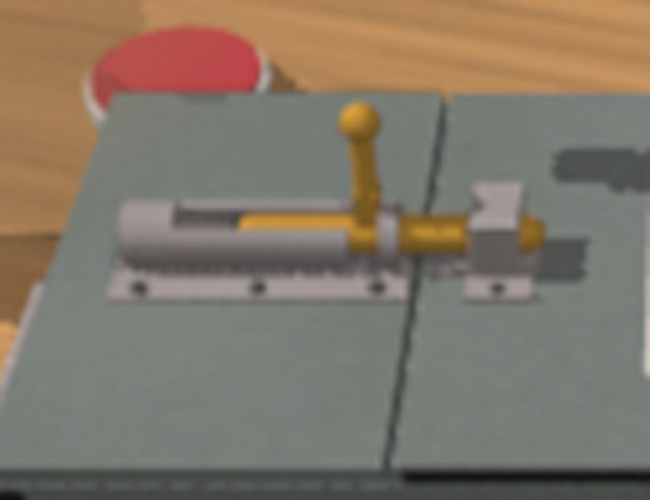

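View pics/top4z.png

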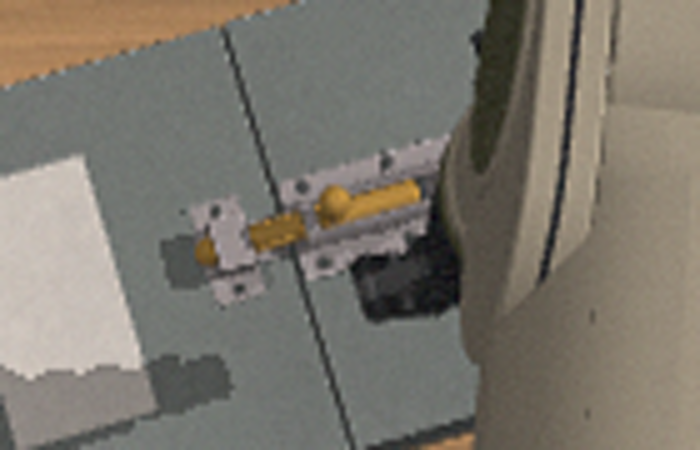

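Request:
step_arm --pt "0 -31 20 0 0 0" --pt "10 0 35 0 0 0" --pt "5 0 17 0 0 0" --pt "5 0 0 0 0 0" --pt "0 0 0 0 0 0"

```text
clock: 16.02
position: [0.5311, -0.1185, 0.1598]
ee_rot: [0.989, 0.15, 0.003, -0.003]
ft_force: [0.9, 1.0, 0.0]
grip_width: -0.005
```

```bash
python3 -c "
from h import *
st((-30,-68,160))"
```

```text
t 16.02 TCPbox mm [-36.9 -65.3 159.8] F box [1.1 0.7 0. ] M [-0.02  0.01 -0.01] grip -0.0
tool x,z in box [1.    0.003 0.007] [ 0.007  0.006 -1.   ]
need tool mm [ 6.9  2.7 -0.2]
```

Request:
step_arm --pt "5 3 0 -0.3 -0.4 0.2" --pt "5 0 0 0 0 0" --pt "3 0 0 0 0 0" --pt "3 0 0 0 0 0" --pt "3 0 0 0 0 0" --pt "3 0 0 0 0 0"

```text
clock: 16.77
position: [0.555, -0.1158, 0.1622]
ee_rot: [0.989, 0.147, 0.001, 0.001]
ft_force: [-1.9, -0.8, 1.8]
grip_width: 0.002
```

```bash
python3 -c "
from h import *
st((-30,-68,160))"
```

```text
t 16.77 TCPbox mm [-13.2 -69.8 162.2] F box [-2.  -0.2  1.8] M [-0.07  0.3   0.  ] grip 0.0
tool x,z in box [ 1.    -0.002  0.001] [ 0.001 -0.002 -1.   ]
need tool mm [-16.8  -1.8   2.1]
```

Request:
step_arm --pt "3 -0.5 0.5 0 0 0" --pt "3 0 0.5 0 0 0" --pt "3 0 0.5 0 0 0" --pt "3 0 0.5 0 0 0"

```text
clock: 17.27
position: [0.5669, -0.1119, 0.1601]
ee_rot: [0.989, 0.147, 0.0, 0.001]
ft_force: [-2.3, -1.4, 1.3]
grip_width: 0.0
```

```bash
python3 -c "
from h import *
st((-30,-68,160))"
```

```text
t 17.27 TCPbox mm [ -0.8 -69.5 160.1] F box [-2.6 -0.7  1.3] M [-0.15  0.39 -0.03] grip 0.0
tool x,z in box [ 1.    -0.003  0.   ] [ 0.    -0.002 -1.   ]
need tool mm [-29.3  -1.5   0.1]
```

Request:
step_arm --pt "4 -0.3 1.5 0 0 0" --pt "4 0 1.5 0 0 0" --pt "4 0 1.5 0 0 0" --pt "4 0 1.5 0 0 0" --pt "4 0 1.5 0 0 0"

```text
clock: 17.9
position: [0.5867, -0.1058, 0.1514]
ee_rot: [0.989, 0.147, -0.001, 0.001]
ft_force: [-2.3, -0.7, 0.8]
grip_width: -0.003
```

```bash
python3 -c "
from h import *
st((-30,-68,160))"
```

```text
t 17.9 TCPbox mm [ 19.9 -69.5 151.4] F box [-2.4 -0.   0.8] M [-0.2   0.46  0.05] grip -0.0
tool x,z in box [ 1.    -0.003 -0.001] [-0.001 -0.002 -1.   ]
need tool mm [-50.   -1.4  -8.5]
```

Request:
step_arm --pt "-4 0 0 0 0 0" --pt "0 0 -20 0 0 0" --pt "0 -4 -18 0 0 0" --pt "16 0 0 0 0 0" --pt "16 0 0 0 0 0" --pt "0 0 6 0 0 0"

```text
clock: 18.65
position: [0.6153, -0.0917, 0.1925]
ee_rot: [0.989, 0.147, 0.004, 0.002]
ft_force: [-0.2, -0.1, -0.1]
grip_width: -0.003
```

```bash
python3 -c "
from h import *
import cv2
st((48,-65,145))
a=manip.camera('scene')[190:310,190:350]
cv2.imwrite(f'pics/s5z.png',cv2.resize(a,None,fx=5,fy=5,interpolation=cv2.INTER_CUBIC))"
```

```text
t 18.65 TCPbox mm [ 51.5 -64.4 192.5] F box [-0.2 -0.  -0.1] M [0.01 0.05 0.03] grip -0.0
tool x,z in box [ 1.    -0.002  0.008] [ 0.008 -0.005 -1.   ]
need tool mm [-3.9  0.3 47.5]
```

View pics/s5z.png

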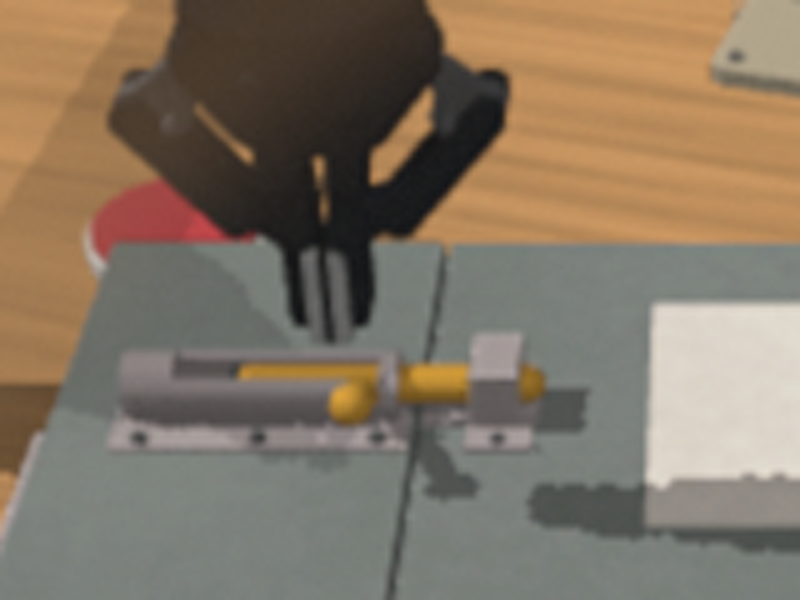

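Request:
step_arm --pt "-5 0 12 0.2 -0.4 0" --pt "0 0 10 0 0 0" --pt "0 0 4 0 0 0" --pt "0 0 4 0 0 0" --pt "0 0 4 0 0 0" --pt "0 0 4 0 0 0"

```text
clock: 19.45
position: [0.6096, -0.0941, 0.1524]
ee_rot: [0.989, 0.147, 0.001, 0.001]
ft_force: [0.9, 1.1, 2.1]
grip_width: -0.002
```

```bash
python3 -c "
from h import *
st((46,-65,143))"
```

```text
t 19.45 TCPbox mm [ 45.3 -65.1 152.4] F box [1.2 0.8 2.1] M [ 0.14 -0.51  0.02] grip -0.0
tool x,z in box [ 1.    -0.003  0.002] [ 0.002 -0.002 -1.   ]
need tool mm [ 0.7 -0.1  9.4]
```

Request:
step_arm --pt "1 0 3 0 0 0" --pt "0 0 3 0 0 0" --pt "0 0 2 0 0 0"

```text
clock: 19.82
position: [0.6104, -0.0938, 0.1436]
ee_rot: [0.989, 0.147, 0.001, 0.001]
ft_force: [0.4, -0.1, 2.4]
grip_width: -0.001
```

Request:
step_arm --pt "0 0 2 0 0 0" --pt "0 0 2 0 0 0"

```text
clock: 20.08
position: [0.6109, -0.0938, 0.1416]
ee_rot: [0.989, 0.147, 0.001, 0.001]
ft_force: [-7.8, 0.9, 21.1]
grip_width: -0.0
```

Request:
step_arm --pt "0 0 1.5 0 0 0" --pt "0 0 1.5 0 0 0"

```text
clock: 20.32
position: [0.6108, -0.0938, 0.1419]
ee_rot: [0.989, 0.147, 0.002, 0.002]
ft_force: [-5.7, 0.5, 15.2]
grip_width: 0.003
```

```bash
python3 -c "
from h import *
st((46,-65,143))"
```

```text
t 20.32 TCPbox mm [ 46.6 -65.1 141.9] F box [-5.3  2.1 15.2] M [ 0.2   1.13 -0.  ] grip 0.0
tool x,z in box [ 1.    -0.004  0.003] [ 0.003 -0.004 -1.   ]
need tool mm [-0.6 -0.1 -1.1]
```

Request:
step_arm --pt "0 0 -3 0 0 0" --pt "0 0 -30 0 0 0" --pt "0 0 -50 0 0 0" --pt "-40 20 -20 0 0 0" --pt "-50 20 0 0 0 0" --pt "-50 20 0 0 0 0" --pt "0 0 0 0 0 0"

```text
clock: 21.2
position: [0.487, -0.195, 0.2453]
ee_rot: [0.989, 0.146, -0.003, 0.001]
ft_force: [1.2, -0.4, 0.6]
grip_width: 0.0
```

```bash
python3 -c "
from h import *
import cv2
st((46,-65,143))
for n in('scene','top'):
  a=manip.camera(n); cv2.imwrite(f'pics/{n}6.png',a)
  a=a[210:330,180:340] if n=='scene' else a[160:260,290:420]
  cv2.imwrite(f'pics/{n}6z.png',cv2.resize(a,None,fx=5,fy=5,interpolation=cv2.INTER_CUBIC))"
```

```text
t 21.2 TCPbox mm [-101.5 -125.6  245.3] F box [ 1.  -0.7  0.6] M [ 0.04 -0.05 -0.  ] grip 0.0
tool x,z in box [ 1.    -0.004 -0.007] [-0.007 -0.001 -1.   ]
need tool mm [147.9 -61.3 101.2]
```

View pics/scene6z.png

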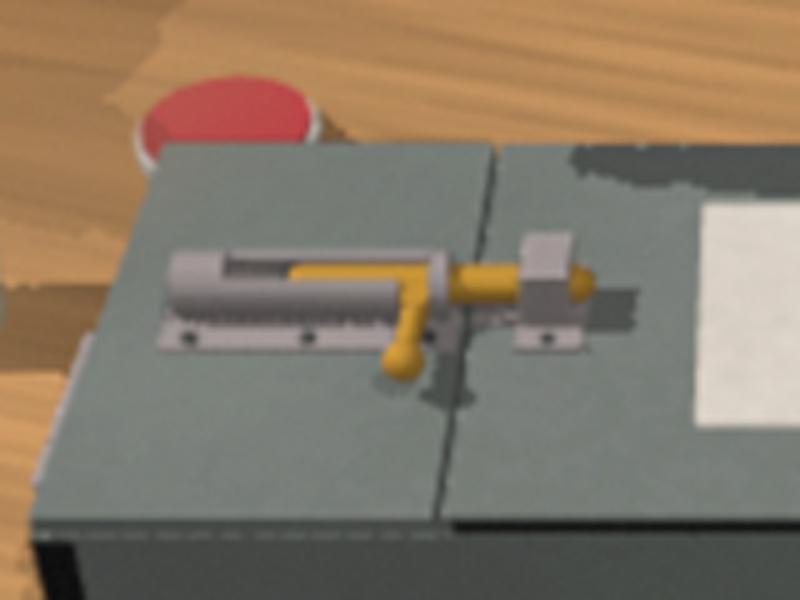

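View pics/top6z.png

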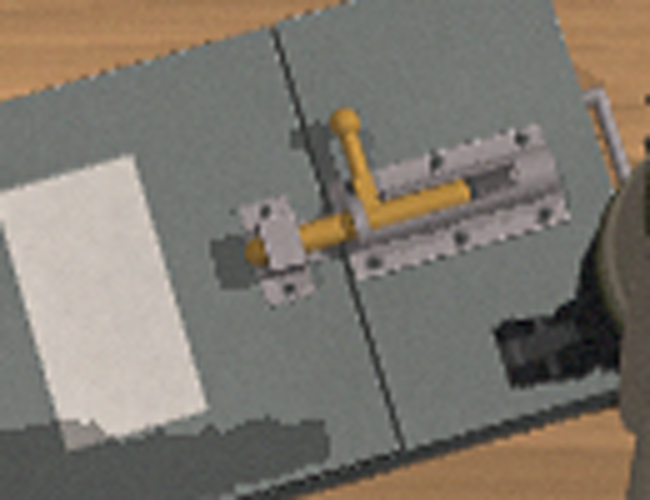

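View pics/scene6.png

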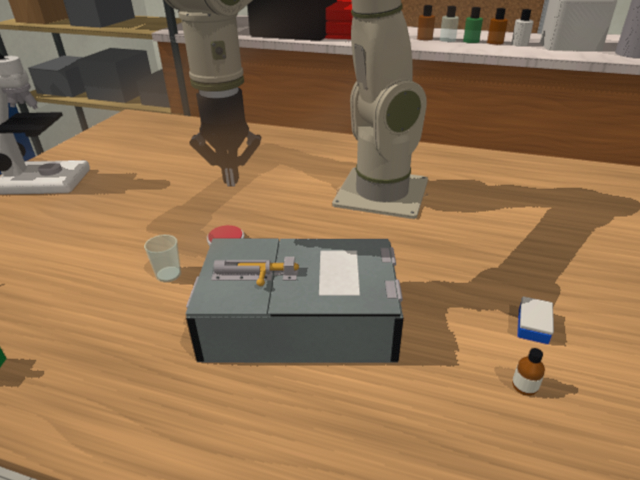

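```bash
python3 -c "
from h import *
st(); print(manip.hand_in())"
```

```text
t 21.3 TCPbox mm [ -97.9 -123.1  245.3] F box [-0.2  0.9 -0.1] M [ 0.04 -0.03 -0.01] grip -0.0
tool x,z in box [ 1.     0.001 -0.005] [-0.005  0.    -1.   ]
the job is handed in; nothing more can be done
None
```

The slide box is shut and locked, and I handed the job in at 21.3 s on the robot's clock.

- **Lid:** I pressed it onto its seal with about 9 N. In the last pictures it lies flush with the deck.
- **Bolt:** I pushed it across in small steps. Sliding and climbing the ramp mostly took about 8 to 10.7 N. It then stopped moving at a throw of about 54 mm and the push rose to about 13 N, below the 20 N allowed, so I took that as the end of the slot. The pictures show the tip right through the keeper.
- **Handle:** It turned into the notch with 2 to 3 N, then I pressed it down from above. It came to rest with the knob's top at 142 mm, which is a turn of about 1.5 rad. The downward force rose to about 21 N for a moment when it reached the bottom, which was firmer than needed.
- **Other objects:** The last picture shows the bottle, beaker, dish and slide case where they stood at the start. The arm was clear, with the force reading near zero.

**Measurements that disagreed:** The box position fitted the pictures only to about 2 pixels. On the ramp, 1.5 mm steps stalled at about 8 N, so I used steps of up to 3 mm.

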